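# Tip a clock plate up into its trolley rack until the spring catch holds it

### The arm

A 7-joint arm with a two-finger parallel gripper is mounted at the origin on a cart in front of the work surface, level with it; the furniture and walls round the work are solid. World frame = base frame: x ahead of the robot, y to its left, z up, the work surface at z = 0. Lengths are in m, angles in degrees, forces in N, time in s.
With the tool pointing down it reaches from about 0.425 to 0.875 m from the base axis. Payload 8.4 kg.
Tool frame: the origin (TCP) lies at the very end of the fingers, on their centre line; the grasp point (between the pads) lies 19 mm behind it; x points along the fingers, y is the direction in which the jaws open and shut, and the axes are right-handed (so a half turn about x gives the same grasp; the last joint's range is limited). The gripper opens to 85 mm and grips with 20 to 120 N. Pads are 22 mm wide; open, the fingers measure 114 mm over their backs; the gripper's body (76 mm by 85 mm) begins 54 mm behind the grasp point. The pads swing forward as they close: fully open they stand 13 mm farther back than shut.
Start: joints at [69.145, 19.091, 2.286, 83.961, -0.768, 76.965, -3.352], TCP at [0.17, -0.627, 0.231] pointing down, gripper open.
Joint ranges: [-147.57, 147.57], [-21.85, 119.76], [-74.77, 79.35], [14.55, 137.4], [-85.83, 265.84], [4.83, 119.75], [-152.11, 152.11]. Speed limits (degrees/s): [127.2, 127.2, 159.86, 159.86, 180, 180, 180].

### API

Orientations are given as a 3x3 rotation matrix whose columns are the frame's x, y, z axes.
In Python, from station import monitor, vision, job gives the robot as it stands. The module is installed in compiled form; this text tells all that it offers.
- The arm moves only by the tool move_arm, never from a script. Its argument "steps" is one flat list of numbers, 7 for each row, row after row: the shift along the world's x, y, z as a fraction of full scale, then the turn, a rotation vector about the world's x, y, z as a fraction of full scale, then the finger opening in mm, from 0 to 85.4. In form: [dx, dy, dz, rx, ry, rz, fingers, dx, dy, dz, rx, ry, rz, fingers, ...]. A call has 1 to 5 rows; each row shifts and turns the commanded pose from where the row before left it; what a row does not reach is not made up. Full scale, the value 1, is 0.3 m for a shift and 90 degrees for a turn. A row lasts 1/8 s, in which the tool goes at most 62.5 mm and 10.7 degrees, less where a joint would pass 70% of its speed; a pose out of reach is approached as far as the arm can. A call with a number of a shift or a turn outside -1 to 1 is refused whole. A call with a gripper value outside its range is refused whole. The fingers move at their own pace and stop on an object; the grip force is fixed at half the most. Time passes only in rows, so rows that do not move let the fingers close. It gives the time, the measured TCP pose, the force and the opening at its end, in the units of the state.
- monitor.sense(): the state, without advancing time (a new reading comes with each control period).
- vision.snapshot(name): name is "scene" or "top"; returns the picture (420x560x3 uint8, red, green, blue); there is no depth.
- vision.camera_params(name): a dict with "intrinsics" (3x3 intrinsics, pixels), "pose" (4x4, takes a point from camera to world coordinates). Camera axes: x right, y down, z forward; pixel columns grow to the right and rows downward; lengths in m; the calibration is good to about 2 mm. A picture is of the moment at which its call begins. camera_params takes no time and is no camera call.
- job.finish_job(): hands the job in, once; it reports no verdict.
The state is a dict: "t": time; "q": joint angles; "dq": joint speeds; "joint_torque": joint torques, N m; "ee_pos": TCP position; "tcp_rot": TCP orientation; "force": force on the tool from outside, world axes, zero at the start; "ft_torque": the same for the moment, N m; "gripper_width": finger opening in m.
Only numpy, scipy, OpenCV 4.12 (cv2) and the standard library are available. Lean on these libraries where they do the work, as an engineer would, in place of code of your own. Each camera call takes 0.05 s, during which the arm holds its last target. There are 200 camera calls.

### The job

The trolley is about to be wheeled away, so the brass clock plate lying on it must travel upright in the rack. Slide the plate along the trolley, between the rack's two side cheeks and against the foot of its panel, then tip it up on that edge, without lifting the plate off the trolley, until it stands flat against the panel, held by the spring catch that snaps down in front of its top edge. Let go and leave the other things on the trolley as they stand.

Things in the scene. Friction and masses are not known exactly. Their poses are not given: they have to be found in the camera images.
- clock_plate: Brass clock plate with pivot holes, 116 (its x) by 100 (y) by 4 mm, 0.25 to 0.47 kg. Lies level on four pillars 12 mm long, 9 mm across, at x = +-44, y = +-38 mm: underside 12 mm, top face 16 mm above the trolley; the edges overhang. Origin: its middle, at the level of the pillars' feet. x points roughly to the rack; z up at first, into the panel (pillars outward) once it stands.
- plate_toe (a point): Middle of the plate's edge nearest the rack (plate x = +58 mm, half way through the thickness, 14 mm high at the start): the edge it pivots on and finally stands on. Friction of the plate on trolley and fingers is 0.5 to 0.7 or more.
- plate_head (a point): Middle of the opposite edge (plate x = -58 mm, half thickness, 14 mm high at the start), the one to raise: at 116 mm height when the plate is upright.
- rack: Aluminium rack screwed to the trolley. Origin: on the trolley, middle of the foot of its panel's front face. x points into the panel (the way to push the plate), y along it, z up. Panel upright, 137 mm wide, 98 high, 6 thick, with an open window; feet reach 48 mm behind its face. At each end a cheek, 62 mm high, stands 14 mm out of the face, 113 mm between the two, with a flared lip.
- rack_mouth (a point): Middle of the rack's mouth, 40 mm in front of the panel, 31 mm high. From the cheeks two lips flare outward at 22 degrees to here, 134 mm apart, and lead a plate in that comes roughly square and within about 8 mm of the middle; a skewed one can jam between them.
- catch (a joint): Spring catch, a steel strap 22 mm wide hinged behind the panel, over its middle. 0 rad = down, at rest; grows as the nose rises, to 0.7. The head of the rising plate lifts it about 0.1 rad by itself (it takes 2 to 6 N on the plate near its head), then it snaps down in front of the plate. Strap top at 126 mm height.
- catch_nose (a point): Lower end of the catch's nose, 112 mm high at rest, 4 mm below the top of a standing plate. The nose's back face is 8 mm in front of the panel; from its lower end a tongue slopes outward and up (30 degrees) to 25 mm in front of the panel, 121 mm high.
- amber_pot: Bystander: screw pot, 42 mm across, 47 mm tall, white with a black lid. Leave it where it is.
- oil_bottle: Bystander: small dropper bottle, 20 mm across, 67 mm tall. Leave it where it is.
- loupe: Bystander: black eye loupe, 37 mm across, 31 mm tall, standing on its wide end. Leave it where it is.
- bench_block: Bystander: dark steel bench block, 46 mm cube. Leave it where it is.
- brass_hammer: Bystander: brass-headed hammer lying down, 167 mm long, 18 mm high. Leave it where it is.
- plier_stand: Bystander: upright wooden block, 39 by 92 mm, 158 mm tall, with pliers in it. Leave it where it is.
- tweezers: Bystander: steel tweezers lying flat, 125 mm long, 10 mm high. Leave it where it is.
- screwdriver: Bystander: watch screwdriver lying down, 104 mm long, 10 mm high. Leave it where it is.

How it is judged (in metres and radians):
On the way:
1. the plate is part way up (30 to 60 degrees), pivoting on its edge at the foot of the panel, between the cheeks (angle between clock_plate's own z axis and vertical between 0.52 and 1.05 rad and height (world z) of plate_toe below 0.02 m and x of plate_toe in the frame of rack above -0.03 m and y of plate_toe in the frame of rack between -0.012 and 0.012 m), for 0.1 s.
At the end, for the whole second after the job is handed in: The plate rests upright (within 4 degrees) on the trolley, square to the panel, its lower edge within 12 mm of the panel and, sideways, of the rack's middle, its top edge behind the nose (within 9 mm of the panel), the catch back down (below 0.04 rad) (angle between clock_plate's own z axis and vertical between 1.5 and 1.64 rad and angle between the z axis of clock_plate and the x axis of rack, either way round below 0.07 rad and height (world z) of plate_head above 0.11 m and height (world z) of plate_toe below 0.006 m and x of plate_toe in the frame of rack above -0.012 m and y of plate_toe in the frame of rack between -0.012 and 0.012 m and x of plate_head in the frame of rack above -0.009 m and value of joint catch below 0.04 rad and linear speed of clock_plate below 0.01 m/s); the robot touches nothing.
It fails at once if the plate is lifted off the trolley (its pivot edge higher than 40 mm) (height (world z) of plate_toe above 0.04 m).
It fails at once if a bystander is shifted by more than 20 mm (distance of any of amber_pot, oil_bottle, loupe, bench_block, brass_hammer, plier_stand, tweezers, screwdriver from where it was at the start of the episode above 0.02 m).
It also fails if it takes over 72 s, if anything falls off the work surface, if the arm or the gripper's body presses on something with over 40 N, if the wrist force passes 120 N, or if a joint passes its speed limit or range.

## Working session

There is one attempt and no reset: what is moved stays moved. The work goes in short steps, Python scripts to look and compute and a tool call to move; the robot and the scene stay as the last step left them, time stands still between calls to the robot, and variables do not carry over. Pictures are saved under pics/ and viewed, about 8 in all and at most 12, crops included, and the job is handed in when it is done.

Besides the shell and the picture viewer there is one more tool, called after "Emit:" in YAML: its name, and indented under it one key for each argument. move_arm: Moves the arm, as the interface text tells. Its arguments: {"type":"object","properties":{"steps":{"type":"array","items":{"type":"number"}}},"required":["steps"]}

```bash
mkdir -p pics; python3 - <<'E'
from station import monitor, vision, job
import cv2
for n in ("scene","top"):
    im=vision.snapshot(n); cv2.imwrite(f"pics/{n}0.png",im[:,:,::-1])
    p=vision.camera_params(n); print(n,p["intrinsics"],p["pose"])
s=monitor.sense(); print(s["t"],s["ee_pos"],s["tcp_rot"],s["force"],s["gripper_width"])
E
```

```text
scene [[444.23060253   0.         271.17331494]
 [  0.         444.23060253 208.53602415]
 [  0.           0.           1.        ]] [[-0.85218182 -0.32277929  0.41182481  0.18320327]
 [-0.52321963  0.51779777 -0.67685057  0.64070724]
 [ 0.00523137 -0.79227457 -0.61014231  0.64281202]
 [ 0.          0.          0.          1.        ]]
top [[433.46431284   0.         284.50993867]
 [  0.         433.46431284 206.18317753]
 [  0.           0.           1.        ]] [[-2.66470357e-02 -9.91726593e-01  1.25571893e-01  4.24384469e-01]
 [-9.99642209e-01  2.67276229e-02 -1.04328455e-03  1.36855534e-02]
 [-2.32158518e-03 -1.25554765e-01 -9.92083974e-01  1.21107846e+00]
 [ 0.00000000e+00  0.00000000e+00  0.00000000e+00  1.00000000e+00]]
0.1 [ 0.16997638 -0.62693964  0.2304778 ] [[-4.88091073e-04  2.61688732e-01 -9.65152200e-01]
 [ 1.43618944e-03 -9.65151136e-01 -2.61689170e-01]
 [-9.99998850e-01 -1.51386955e-03  9.52470582e-05]] [-0.41791134 -0.07077819 -1.04505343] 0.08542728098308602
```

View pics/top0.png

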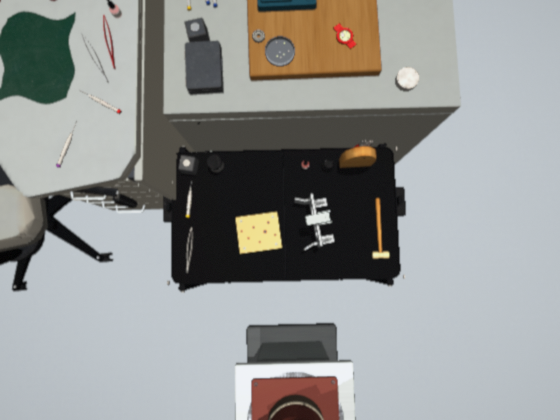

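View pics/scene0.png

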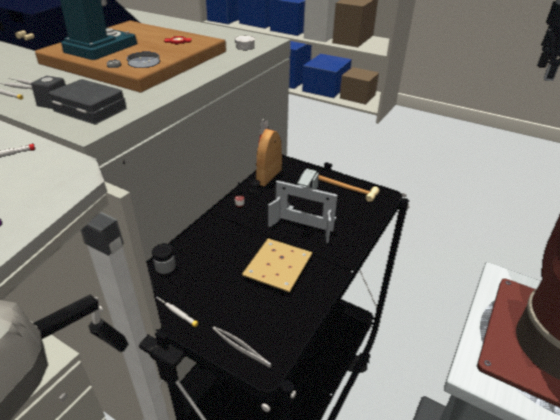

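The top view shows the plate at about (258,232), the rack at about (318,220) to its right (world -y), and bystanders around the trolley's edges. I'll enlarge the crops to measure.

```bash
python3 - <<'E'
import cv2,numpy as np
a=cv2.imread("pics/top0.png")[185:265,225:345]; a=cv2.resize(a,None,fx=5,fy=5,interpolation=cv2.INTER_CUBIC)
a=cv2.convertScaleAbs(a,alpha=1.3,beta=15)
b=cv2.imread("pics/scene0.png")[160:300,220:380]; b=cv2.resize(b,None,fx=5,fy=5,interpolation=cv2.INTER_CUBIC)[:600]
b=cv2.resize(cv2.imread("pics/scene0.png")[165:297,230:350],None,fx=4.5,fy=4.5,interpolation=cv2.INTER_CUBIC)
cv2.imwrite("pics/ta.png",a);cv2.imwrite("pics/sb.png",cv2.convertScaleAbs(b,alpha=1.3,beta=15))
im=cv2.imread("pics/top0.png"); h=cv2.cvtColor(im,cv2.COLOR_BGR2HSV)
m=cv2.inRange(h,(15,60,120),(35,255,255)); m[:, :225]=0;m[:,300:]=0;m[:205]=0;m[258:]=0
m=cv2.morphologyEx(m,cv2.MORPH_CLOSE,np.ones((5,5)))
c=max(cv2.findContours(m,0,1)[0],key=cv2.contourArea);print(cv2.minAreaRect(c),cv2.boxPoints(cv2.minAreaRect(c)))
im=cv2.imread("pics/scene0.png"); h=cv2.cvtColor(im,cv2.COLOR_BGR2HSV)
m=cv2.inRange(h,(15,60,120),(35,255,255)); m[:230]=0;m[295:]=0;m[:,:238]=0;m[:,320:]=0
c=max(cv2.findContours(m,0,1)[0],key=cv2.contourArea);print(cv2.approxPolyDP(cv2.convexHull(c),4,True)[:,0])
E
```

```text
((258.11358642578125, 232.1663360595703), (37.021018981933594, 43.32630157470703), 82.23483276367188) [[234.14807 216.75253]
 [277.0771  210.89859]
 [282.0791  247.58014]
 [239.15009 253.43408]]
[[267 239]
 [311 252]
 [289 290]
 [243 274]]
```

View pics/ta.png

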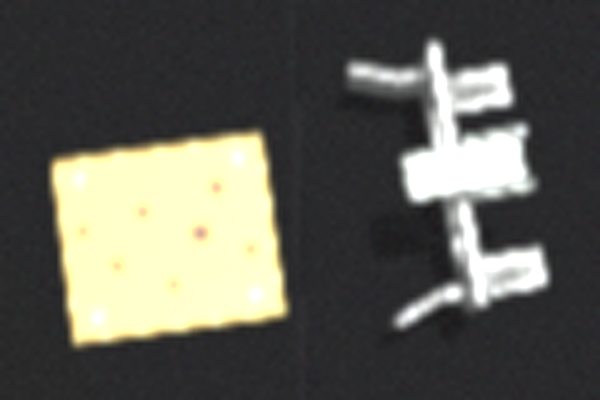

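View pics/sb.png

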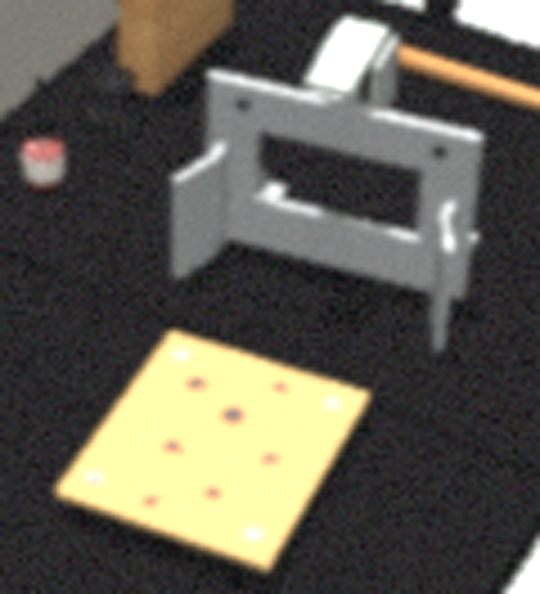

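```bash
cat > fit.py <<'E'
import numpy as np
from scipy.optimize import least_squares
from station import vision
P={n:vision.camera_params(n) for n in ("scene","top")}
def proj(n,w):
    T=np.linalg.inv(P[n]["pose"]); c=T[:3,:3]@w+T[:3,3]; u=P[n]["intrinsics"]@c; return u[:2]/u[2]
def tf(p,l):
    x,y,a=p; c,s=np.cos(a),np.sin(a); return np.array([x+c*l[0]-s*l[1],y+s*l[0]+c*l[1],l[2]])
def fit(obs,p0):
    f=lambda p:np.concatenate([proj(n,tf(p,np.array(l)/1e3))-uv for n,l,uv in obs])
    r=least_squares(f,p0,loss="soft_l1"); return r.x,r.fun.reshape(-1,2).round(1)
E
python3 - <<'E'
from fit import *
T=lambda u,v:np.array([225+u/5-.4,185+v/5-.4]); S=lambda u,v:np.array([230+u/4.5-.4,165+v/4.5-.4])
rack=[("top",(3,68.5,98),T(433,40)),("top",(3,-68.5,98),T(480,305)),("top",(-40,67,62),T(348,72)),("top",(-40,-67,62),T(398,324)),
("scene",(0,68.5,98),S(208,78)),("scene",(0,-68.5,98),S(482,140)),("scene",(-40,67,62),S(172,179)),("scene",(-40,67,0),S(174,278)),("scene",(-40,-67,0),S(438,351))]
for sel in ("top","scene",""):
    r,e=fit([o for o in rack if sel in o[0]],[.43,-.08,-1.6]); print(sel,r,np.degrees(r[2]));
print(e.tolist())
plate=[("top",(-58,50,16),T(50,158)),("top",(58,50,16),T(262,131)),("top",(58,-50,16),T(288,314)),("top",(-58,-50,16),T(75,348)),
("scene",(58,50,16),S(170,328)),("scene",(58,-50,16),S(372,394)),("scene",(-58,-50,16),S(270,572)),("scene",(-58,50,16),S(54,492))]
for sel in ("top","scene",""):
    p,e=fit([o for o in plate if sel in o[0]],[.38,.08,-1.5]); print(sel,p,np.degrees(p[2]))
print(e.tolist())
a=r[2];R=np.array([[np.cos(a),-np.sin(a)],[np.sin(a),np.cos(a)]]); print("plate in rack",R.T@(p[:2]-r[:2]),np.degrees(p[2]-a), "target centre",r[:2]-.060*R[:,0])
# bystander rough: base pixel on ground
for n,uv in (("hammer head",(381,255)),("hammer end",(378,198)),("tweez",(188,250)),("pot",(215,165)),("plierstand",(357,155))):
    K=P["top"];d=K["pose"][:3,:3]@np.linalg.inv(K["intrinsics"])@[*uv,1];o=K["pose"][:3,3];print(n,(o-d*o[2]/d[2]).round(3))
E
```

```text
top [ 0.52842836 -0.06457224 -1.41433832] -81.03561675507832
scene [ 0.52602333 -0.06222708 -1.41540527] -81.09674835560696
 [ 0.52721103 -0.06370311 -1.41345106] -80.98478011487154
[[-0.7, 1.4], [0.1, 0.4], [-0.1, 0.5], [-0.7, -0.5], [-0.4, -1.0], [-0.7, -0.5], [1.1, -0.0], [0.6, -0.1], [-0.9, -0.8]]
top [ 0.50572165  0.08645482 -1.45530124] -83.38261893301402
scene [ 0.50198257  0.08976946 -1.46044865] -83.67754375279975
 [ 0.50355647  0.08781969 -1.45489057] -83.35908933947101
[[0.1, 1.8], [-0.8, 1.2], [-0.9, 0.5], [-0.2, -0.3], [0.1, 0.1], [-0.9, -0.9], [-0.3, -1.9], [0.4, -0.6]]
plate in rack [-0.1533576   0.00038079] -2.3743092245994695 target centre [ 0.51780922 -0.0044443 ]
hammer head [ 0.434 -0.252  0.   ]
hammer end [ 0.594 -0.252  0.   ]
tweez [0.462 0.284 0.   ]
pot [0.701 0.207 0.   ]
plierstand [ 0.719 -0.199  0.   ]
```

Emit:
move_arm:
  steps: [0.137,0.137,0,0,0,0.058,30,0.137,0.137,0,0,0,0.058,30,0.137,0.137,0,0,0,0.058,30,0.137,0.137,0,0,0,0.058,30,0.137,0.137,0,0,0,0.058,30]

```text
t: 0.72
ee_pos: [0.3765, -0.4202, 0.2311]
tcp_rot: [[-0.0, 0.662, -0.75], [0.0, -0.75, -0.662], [-1.0, -0.0, 0.0]]
force: [0.2, -0.7, -0.4]
gripper_width: 0.03
```

Emit:
move_arm:
  steps: [0.137,0.137,0,0,0,0.058,30,0.137,0.137,0,0,0,0.058,30,0.137,0.137,0,0,0,0.058,30,0,0.196,0,0,0,0.058,30,0,0.196,0,0,0,0.058,30]

```text
t: 1.35
ee_pos: [0.4989, -0.1788, 0.2307]
tcp_rot: [[-0.001, 0.924, -0.382], [0.001, -0.382, -0.924], [-1.0, -0.001, -0.0]]
force: [1.1, -0.0, -0.1]
gripper_width: 0.0301
```

Emit:
move_arm:
  steps: [0,0.196,0,0,0,0.058,30,0,0.196,0,0,0,0.058,30,0,0.196,0,0,0,0.058,30,0,0.196,0,0,0,0.058,30,0,0.196,0,0,0,0.058,30]

```text
t: 1.98
ee_pos: [0.4985, 0.1147, 0.2312]
tcp_rot: [[0.0, 0.998, 0.063], [-0.0, 0.063, -0.998], [-1.0, 0.0, 0.0]]
force: [0.7, -0.2, -0.3]
gripper_width: 0.0301
```

Emit:
move_arm:
  steps: [-0.032,0.198,0,0,0,0.06,30,0,0,-0.15,-0.0915,-0.0145,0,30,0,0,-0.15,-0.0915,-0.0145,0,30,0,0,-0.15,-0.0915,-0.0145,0,30,0,0,-0.15,0,0,0,30]

```text
t: 2.6
ee_pos: [0.4876, 0.1755, 0.0487]
tcp_rot: [[0.067, 0.987, 0.146], [-0.418, 0.161, -0.894], [-0.906, -0.001, 0.424]]
force: [0.7, -0.4, -0.4]
gripper_width: 0.0297
```

```bash
python3 - <<'E'
from station import monitor, vision
import cv2
im=vision.snapshot("scene")[:,:,::-1]; cv2.imwrite("pics/s1.png",cv2.resize(im[150:330,180:400],None,fx=3,fy=3,interpolation=2))
s=monitor.sense(); print(s["q"],s["ee_pos"],s["tcp_rot"],s["force"])
E
```

```text
[ -6.08310498  27.88823293 -40.47411183 106.66800733  39.20229631
  73.59027538 -55.27571592] [0.48546692 0.17249097 0.04359403] [[ 0.06030598  0.98739062  0.14636584]
 [-0.41992405  0.15812175 -0.89367852]
 [-0.90555341 -0.00756837  0.42416475]] [-2.39455411 -2.75471883 -4.46141867]
```

View pics/s1.png

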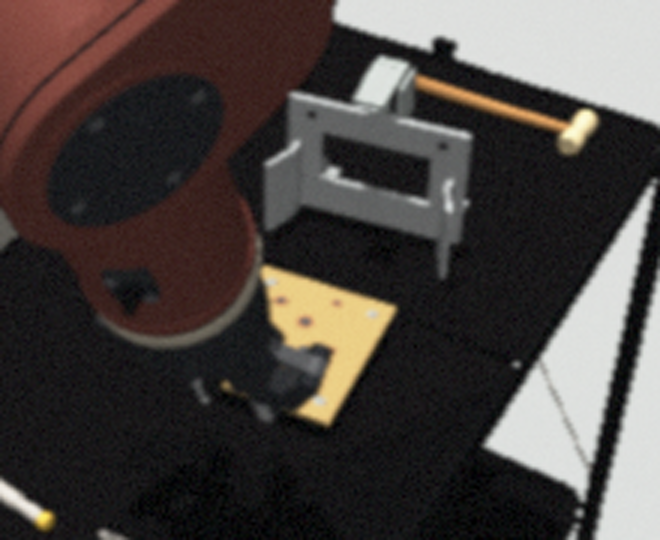

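The view shows the gripper tilted above and just behind the plate's tail edge (about pixel (270,400) in the crop), with the plate undisturbed.

Emit:
move_arm:
  steps: [0,0,-0.06,0,0,0,30,0,0,-0.04,0,0,0,30,0,0,0,0,0,0,30]

```text
t: 3.02
ee_pos: [0.4898, 0.1719, 0.0217]
tcp_rot: [[0.066, 0.988, 0.138], [-0.418, 0.153, -0.896], [-0.906, 0.002, 0.423]]
force: [-0.2, -1.2, 0.3]
gripper_width: 0.03
```

Emit:
move_arm:
  steps: [0,0,-0.013,0,0,0,30,0,0,0,0,0,0,30]

```text
t: 3.28
ee_pos: [0.4897, 0.1724, 0.018]
tcp_rot: [[0.067, 0.988, 0.139], [-0.417, 0.154, -0.896], [-0.906, 0.002, 0.423]]
force: [0.7, 0.1, 0.7]
gripper_width: 0.0299
```

Emit:
move_arm:
  steps: [0,0,-0.007,0,0,0,30,0,0,0,0,0,0,30]

```text
t: 3.52
ee_pos: [0.4893, 0.1725, 0.0154]
tcp_rot: [[0.066, 0.988, 0.139], [-0.418, 0.154, -0.895], [-0.906, 0.001, 0.423]]
force: [0.5, -0.1, 0.3]
gripper_width: 0.0301
```

Emit:
move_arm:
  steps: [0,0,-0.02,0,0,0,30,0,0,0,0,0,0,30]

```text
t: 3.78
ee_pos: [0.489, 0.1723, 0.0087]
tcp_rot: [[0.065, 0.988, 0.14], [-0.418, 0.154, -0.895], [-0.906, 0.0, 0.423]]
force: [0.5, 1.3, -0.0]
gripper_width: 0.03
```

Emit:
move_arm:
  steps: [0,0,-0.006,0,0,0,30,0,0,0,0,0,0,30]

```text
t: 4.03
ee_pos: [0.4892, 0.1725, 0.0074]
tcp_rot: [[0.066, 0.988, 0.14], [-0.418, 0.154, -0.895], [-0.906, 0.001, 0.423]]
force: [0.7, 1.2, 0.0]
gripper_width: 0.03
```

Emit:
move_arm:
  steps: [0,0,-0.007,0,0,0,30,0,0,0,0,0,0,30]

```text
t: 4.28
ee_pos: [0.4892, 0.1724, 0.0053]
tcp_rot: [[0.066, 0.988, 0.14], [-0.418, 0.154, -0.895], [-0.906, 0.001, 0.423]]
force: [-0.1, 0.2, -0.7]
gripper_width: 0.03
```

Emit:
move_arm:
  steps: [0,0,-0.007,0,0,0,30,0,0,0,0,0,0,30]

```text
t: 4.53
ee_pos: [0.4893, 0.1725, 0.0032]
tcp_rot: [[0.066, 0.988, 0.14], [-0.418, 0.154, -0.895], [-0.906, 0.001, 0.423]]
force: [0.0, -0.6, 0.1]
gripper_width: 0.0302
```

Emit:
move_arm:
  steps: [0,0,-0.007,0,0,0,30,0,0,0,0,0,0,30]

```text
t: 4.78
ee_pos: [0.4894, 0.1725, 0.0026]
tcp_rot: [[0.067, 0.988, 0.139], [-0.419, 0.154, -0.895], [-0.906, 0.002, 0.424]]
force: [-4.2, 0.2, 15.0]
gripper_width: 0.0299
```

Emit:
move_arm:
  steps: [0,0,0.009,0,0,0,30,0.0052,-0.0329,0,0,0,0,30,0.0052,-0.0329,0,0,0,0,30,0.0052,-0.0329,0,0,0,0,30,0.0052,-0.0329,0,0,0,0,30]

```text
t: 5.4
ee_pos: [0.4956, 0.1323, 0.0038]
tcp_rot: [[0.066, 0.988, 0.139], [-0.417, 0.154, -0.896], [-0.906, 0.001, 0.423]]
force: [0.0, 1.0, 0.1]
gripper_width: 0.0303
```

Emit:
move_arm:
  steps: [0.0052,-0.0329,0,0,0,0,30,0.0052,-0.0329,0,0,0,0,30,0.0052,-0.0329,0,0,0,0,30,0.0052,-0.0329,0,0,0,0,30,0,0,0,0,0,0,30]

```text
t: 6.02
ee_pos: [0.5019, 0.0922, 0.0041]
tcp_rot: [[0.066, 0.988, 0.138], [-0.419, 0.153, -0.895], [-0.906, 0.001, 0.424]]
force: [0.1, -0.2, -0.0]
gripper_width: 0.0298
```

```bash
python3 - <<'E'
from station import monitor, vision
import cv2,numpy as np
a=cv2.resize(vision.snapshot("top")[185:265,225:345,::-1],None,fx=4,fy=4,interpolation=2)
b=cv2.resize(vision.snapshot("scene")[170:300,220:380,::-1],None,fx=3,fy=3,interpolation=2)
c=np.zeros((320+390,480,3),np.uint8);c[:320]=a;c[320:]=b
cv2.imwrite("pics/s2.png",cv2.resize(cv2.convertScaleAbs(c,alpha=1.3,beta=15),None,fx=.84,fy=.84))
s=monitor.sense(); print(s["q"],s["ee_pos"],s["force"])
E
```

```text
[-2.85523136e-02  2.79028387e+01 -3.75106580e+01  1.11836461e+02
  4.31522877e+01  6.60921260e+01 -5.24594958e+01] [0.50188203 0.09331295 0.00407427] [ 0.28406133 -0.61501739  0.46544436]
```

View pics/s2.png

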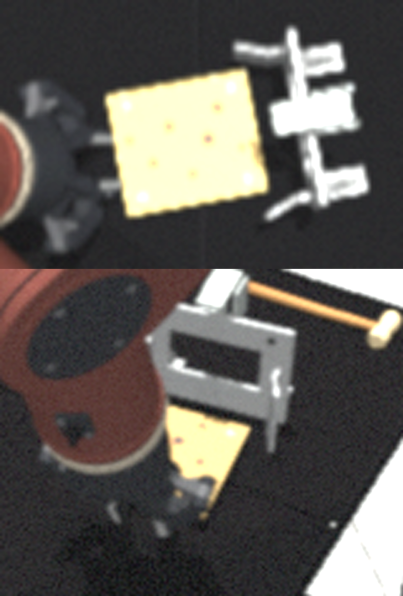

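The plate is square-on to the fingers and just short of the lips (toe edge from (247,70) to (268,190) in the top crop). I'll fit its pose relative to the rack.

```bash
python3 - <<'E'
from fit import *
T=lambda u,v:np.array([225+u/3.36-.4,185+v/3.36-.4])
obs=[("top",(-58,50,16),T(105,95)),("top",(58,50,16),T(247,69)),("top",(58,-50,16),T(268,190)),("top",(-58,-50,16),T(130,218))]
p,e=fit(obs,[.5,.03,-1.4]);r=np.array([.5284,-.0646,-1.4143]);print(p,np.degrees(p[2]-r[2]),e.tolist())
a=r[2];R=np.array([[np.cos(a),-np.sin(a)],[np.sin(a),np.cos(a)]]); print(R.T@(p[:2]-r[:2]), R.T@(np.array([.5019,.0933])-r[:2]))
E
```

```text
[ 0.51784484  0.02528087 -1.4085182 ] 0.33127256946510647 [[0.7, 0.4], [-0.6, 0.4], [0.2, -0.2], [-0.2, -0.6]]
[-0.09042758  0.00358251] [-0.16010062 -0.00156613]
```

Emit:
move_arm:
  steps: [0.0042,-0.0263,0,0,0,0,30,0.0042,-0.0263,0,0,0,0,30,0.0042,-0.0263,0,0,0,0,30,0,0,0,0,0,0,30]

```text
t: 6.62
ee_pos: [0.5056, 0.0685, 0.004]
tcp_rot: [[0.065, 0.988, 0.138], [-0.419, 0.153, -0.895], [-0.906, 0.001, 0.424]]
force: [0.3, 0.4, -0.6]
gripper_width: 0.0297
```

Emit:
move_arm:
  steps: [0.0021,-0.0132,0,0,0,0,30,0,0,0,0,0,0,30]

```text
t: 6.88
ee_pos: [0.5062, 0.0656, 0.0039]
tcp_rot: [[0.066, 0.988, 0.139], [-0.418, 0.154, -0.895], [-0.906, 0.001, 0.423]]
force: [-0.4, 0.5, -0.4]
gripper_width: 0.0301
```

Emit:
move_arm:
  steps: [0.0021,-0.0132,0,0,0,0,30,0,0,0,0,0,0,30]

```text
t: 7.12
ee_pos: [0.5069, 0.0617, 0.0039]
tcp_rot: [[0.066, 0.988, 0.139], [-0.418, 0.154, -0.895], [-0.906, 0.001, 0.423]]
force: [-0.3, 1.9, -0.1]
gripper_width: 0.0298
```

Emit:
move_arm:
  steps: [0.0021,-0.0132,0,0,0,0,30,0,0,0,0,0,0,30]

```text
t: 7.38
ee_pos: [0.5075, 0.0579, 0.0039]
tcp_rot: [[0.066, 0.988, 0.139], [-0.417, 0.154, -0.896], [-0.906, 0.001, 0.423]]
force: [-1.2, 2.2, 0.2]
gripper_width: 0.0299
```

Emit:
move_arm:
  steps: [0.001,-0.0066,0,0,0,0,30,0,0,0,0,0,0,30]

```text
t: 7.62
ee_pos: [0.5076, 0.0576, 0.0038]
tcp_rot: [[0.067, 0.988, 0.141], [-0.416, 0.156, -0.896], [-0.907, 0.001, 0.421]]
force: [-1.0, 7.3, 1.2]
gripper_width: 0.0299
```

```bash
python3 - <<'E'
import numpy as np
phi=np.radians(65);s=3.
pts=np.array([[58,12],[58,16],[-58,12],[-58,16],[48.5,0],[39.5,0],[-39.5,0],[-48.5,0]],float)
prev=None;ref=None
for A in [0,2,5,10,15,20,25,30,35,40,45,50,55,60,65,70,75,80,84,87,90]:
    a=np.radians(A);R=np.array([[np.cos(a),np.sin(a)],[-np.sin(a),np.cos(a)]])
    q=pts@R.T; q-=[q[:2,0].max(),q[:,1].min()]
    H=q[2]
    if A<=65: L=H+s*np.array([np.cos(phi),-np.sin(phi)])
    else: L=H+(s+15*(A-65)/25)*np.array([np.cos(a),-np.sin(a)])
    if ref is None: ref=L;prev=L
    d=L-prev; print(A,"abs dx %.1f dz %.1f"%tuple(L-ref),"| inc %.1f %.1f"%tuple(d),"| world frac %.4f %.4f %.4f"%(.1557*d[0]/300,-.9878*d[0]/300,d[1]/300),"toe",q[:2].mean(0).round(1)); prev=L
E
```

```text
0 abs dx 0.0 dz 0.0 | inc 0.0 0.0 | world frac 0.0000 -0.0000 0.0000 toe [ 0. 14.]
2 abs dx -0.1 dz 3.7 | inc -0.1 3.7 | world frac -0.0000 0.0002 0.0124 toe [-0.1 13.7]
5 abs dx 0.1 dz 9.2 | inc 0.2 5.5 | world frac 0.0001 -0.0005 0.0184 toe [-0.2 13.1]
10 abs dx 1.1 dz 18.3 | inc 1.0 9.1 | world frac 0.0005 -0.0032 0.0302 toe [-0.3 12.1]
15 abs dx 2.9 dz 27.2 | inc 1.8 8.8 | world frac 0.0010 -0.0061 0.0295 toe [-0.5 11.1]
20 abs dx 5.6 dz 35.7 | inc 2.7 8.5 | world frac 0.0014 -0.0089 0.0285 toe [-0.7  9.9]
25 abs dx 9.2 dz 43.9 | inc 3.6 8.2 | world frac 0.0018 -0.0117 0.0273 toe [-0.8  8.7]
30 abs dx 13.5 dz 51.6 | inc 4.4 7.8 | world frac 0.0023 -0.0144 0.0259 toe [-1.   7.4]
35 abs dx 18.7 dz 58.9 | inc 5.1 7.3 | world frac 0.0027 -0.0169 0.0242 toe [-1.1  6. ]
40 abs dx 24.6 dz 65.6 | inc 5.9 6.7 | world frac 0.0031 -0.0194 0.0224 toe [-1.3  4.6]
45 abs dx 31.1 dz 71.8 | inc 6.6 6.1 | world frac 0.0034 -0.0217 0.0205 toe [-1.4  3.2]
50 abs dx 38.4 dz 77.3 | inc 7.2 5.5 | world frac 0.0037 -0.0238 0.0184 toe [-1.5  1.7]
55 abs dx 46.2 dz 83.0 | inc 7.8 5.7 | world frac 0.0041 -0.0257 0.0191 toe [-1.6  1.1]
60 abs dx 54.5 dz 88.5 | inc 8.3 5.4 | world frac 0.0043 -0.0275 0.0181 toe [-1.7  1. ]
65 abs dx 63.4 dz 93.1 | inc 8.8 4.7 | world frac 0.0046 -0.0290 0.0156 toe [-1.8  0.8]
70 abs dx 73.4 dz 94.1 | inc 10.0 1.0 | world frac 0.0052 -0.0329 0.0032 toe [-1.9  0.7]
75 abs dx 83.2 dz 94.1 | inc 9.8 -0.0 | world frac 0.0051 -0.0323 -0.0000 toe [-1.9  0.5]
80 abs dx 92.7 dz 93.1 | inc 9.6 -0.9 | world frac 0.0050 -0.0315 -0.0031 toe [-2.   0.3]
84 abs dx 100.1 dz 91.8 | inc 7.4 -1.4 | world frac 0.0038 -0.0244 -0.0046 toe [-2.   0.2]
87 abs dx 105.5 dz 90.4 | inc 5.4 -1.4 | world frac 0.0028 -0.0177 -0.0046 toe [-2.   0.1]
90 abs dx 110.7 dz 88.7 | inc 5.2 -1.7 | world frac 0.0027 -0.0172 -0.0055 toe [-2.  0.]
```

Emit:
move_arm:
  steps: [0.0005,-0.0033,0,0,0,0,30,0,0,0.0124,0,0,0,30,0,0,0,0,0,0,30]

```text
t: 8.0
ee_pos: [0.5077, 0.0576, 0.0074]
tcp_rot: [[0.067, 0.988, 0.141], [-0.414, 0.156, -0.897], [-0.908, 0.002, 0.42]]
force: [-1.8, 9.0, -2.0]
gripper_width: 0.0302
```

Emit:
move_arm:
  steps: [0.0001,-0.001,0.0184,0,0,0,30,0,0,0,0,0,0,30]

```text
t: 8.25
ee_pos: [0.5077, 0.0574, 0.013]
tcp_rot: [[0.067, 0.988, 0.141], [-0.414, 0.157, -0.897], [-0.908, 0.002, 0.42]]
force: [-2.8, 10.2, -1.0]
gripper_width: 0.0301
```

```bash
python3 - <<'E'
from station import monitor, vision
import cv2,numpy as np
a=cv2.resize(vision.snapshot("top")[185:265,225:345,::-1],None,fx=4,fy=4,interpolation=2)
b=cv2.resize(vision.snapshot("scene")[170:290,250:370,::-1],None,fx=4,fy=4,interpolation=2)
c=np.zeros((480,800,3),np.uint8);c[:267,:400]=cv2.resize(a,(400,267));c[:400,400:]=cv2.resize(b,(400,400))
cv2.imwrite("pics/s3.png",cv2.convertScaleAbs(c,alpha=1.3,beta=15))
s=monitor.sense(); print(s["q"],s["ee_pos"],s["force"])
E
```

```text
[  3.73919289  25.68340831 -37.00922199 113.14220338  42.88513269
  64.50580879 -48.31120358] [0.5077579  0.05741002 0.01285935] [-2.67147814 10.63790265 -1.72049044]
```

View pics/s3.png

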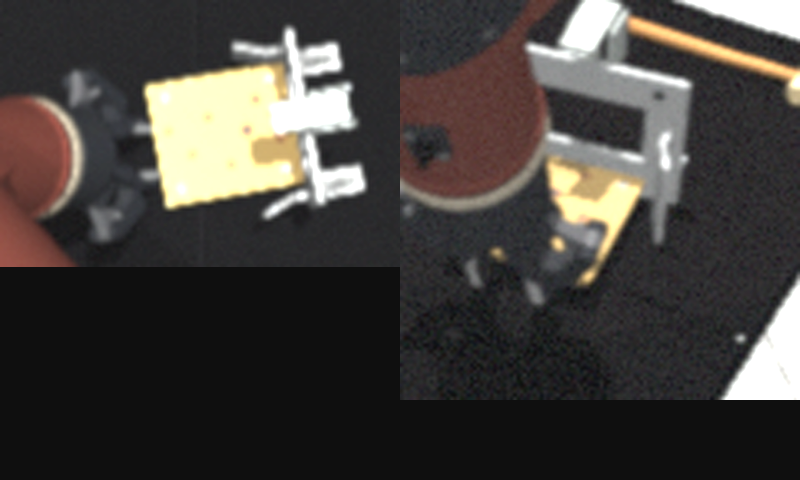

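The plate is seated between the cheeks against the panel, and the small downward force suggests its head is on the fingers. Continuing up.

Emit:
move_arm:
  steps: [0.0005,-0.0032,0.0302,0,0,0,30,0.001,-0.0061,0.0295,0,0,0,30,0,0,0,0,0,0,30]

```text
t: 8.72
ee_pos: [0.5083, 0.0549, 0.0314]
tcp_rot: [[0.068, 0.988, 0.141], [-0.414, 0.157, -0.897], [-0.908, 0.002, 0.419]]
force: [-3.8, 11.5, 0.0]
gripper_width: 0.03
```

```bash
python3 - <<'E'
from station import monitor, vision
import cv2,numpy as np
a=cv2.resize(vision.snapshot("top")[185:265,225:345,::-1],None,fx=4,fy=4,interpolation=2)
b=cv2.resize(vision.snapshot("scene")[170:290,250:370,::-1],None,fx=4,fy=4,interpolation=2)
c=np.zeros((400,800,3),np.uint8);c[:267,:400]=cv2.resize(a,(400,267));c[:400,400:]=cv2.resize(b,(400,400))
cv2.imwrite("pics/s4.png",cv2.convertScaleAbs(c,alpha=1.3,beta=15))
s=monitor.sense(); print(s["ee_pos"],s["force"])
E
```

```text
[0.50823818 0.05501777 0.03101443] [-2.05613425 11.48825163  0.9489289 ]
```

View pics/s4.png

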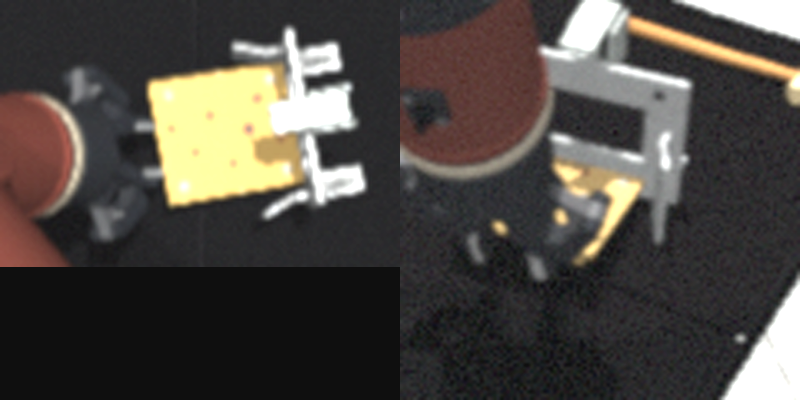

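The head is rising, with the near corner up from (590,283) to (580,262) in the scene crop, and the toe is still at the panel.

Emit:
move_arm:
  steps: [0.0014,-0.0085,0.0285,0,0,0,30,0.0018,-0.0115,0.0273,0,0,0,30,0.0023,-0.0144,0.0259,0,0,0,30,0,0,0,0,0,0,30]

```text
t: 9.32
ee_pos: [0.5103, 0.0413, 0.0561]
tcp_rot: [[0.067, 0.988, 0.139], [-0.418, 0.154, -0.895], [-0.906, 0.002, 0.423]]
force: [-0.2, 2.7, -0.1]
gripper_width: 0.0299
```

Emit:
move_arm:
  steps: [0.0027,-0.0169,0.0242,0,0,0,30,0.0031,-0.0194,0.0224,0,0,0,30,0.0034,-0.0217,0.0205,0,0,0,30,0,0,0,0,0,0,30]

```text
t: 9.82
ee_pos: [0.5129, 0.0231, 0.0762]
tcp_rot: [[0.066, 0.988, 0.138], [-0.418, 0.153, -0.895], [-0.906, 0.001, 0.423]]
force: [0.5, 0.4, -1.5]
gripper_width: 0.0301
```

```bash
python3 - <<'E'
from station import monitor, vision
import cv2,numpy as np
a=cv2.resize(vision.snapshot("top")[185:265,225:345,::-1],None,fx=4,fy=4,interpolation=2)
b=cv2.resize(vision.snapshot("scene")[170:290,250:370,::-1],None,fx=4,fy=4,interpolation=2)
c=np.zeros((400,800,3),np.uint8);c[:267,:400]=cv2.resize(a,(400,267));c[:400,400:]=cv2.resize(b,(400,400))
cv2.imwrite("pics/s5.png",cv2.convertScaleAbs(c,alpha=1.3,beta=15))
s=monitor.sense(); print(s["ee_pos"],s["force"],s["q"])
E
```

```text
[0.51265336 0.0239309  0.07565449] [-0.00794723  0.61457056 -1.24672856] [  8.66035742  19.06680156 -37.93453435 112.04904535  38.39792805
  67.60467501 -39.55297223]
```

View pics/s5.png

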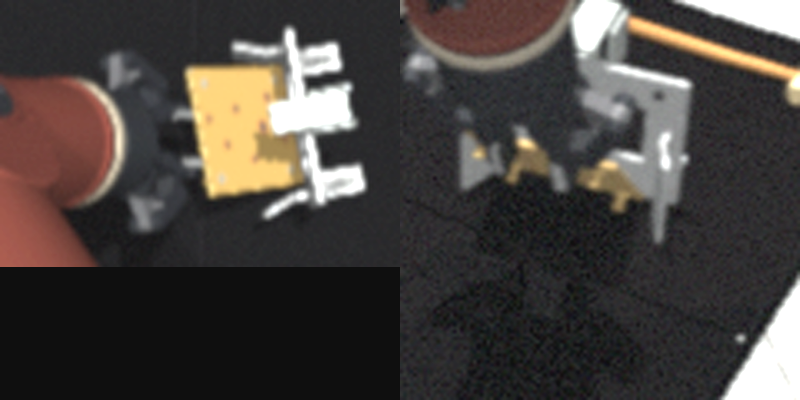

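Now at about 45° and resting lightly on the fingers, between the cheeks. Continuing, slightly more under.

Emit:
move_arm:
  steps: [0.0041,-0.026,0.0184,0,0,0,30,0.0044,-0.028,0.0185,0,0,0,30,0.0045,-0.0285,0.0175,0,0,0,30,0,0,0,0,0,0,30]

```text
t: 10.42
ee_pos: [0.517, -0.0018, 0.0926]
tcp_rot: [[0.066, 0.988, 0.138], [-0.418, 0.153, -0.895], [-0.906, 0.002, 0.423]]
force: [0.5, 0.8, 0.1]
gripper_width: 0.0303
```

Emit:
move_arm:
  steps: [0.0046,-0.029,0.0135,0,0,0,30,0.0052,-0.0329,0.0032,0,0,0,30,0,0,0,0,0,0,30]

```text
t: 10.8
ee_pos: [0.5196, -0.0205, 0.097]
tcp_rot: [[0.065, 0.988, 0.138], [-0.418, 0.153, -0.895], [-0.906, 0.001, 0.423]]
force: [0.4, 0.5, -0.6]
gripper_width: 0.0302
```

```bash
python3 - <<'E'
from station import monitor, vision
import cv2,numpy as np
a=cv2.resize(vision.snapshot("top")[185:265,225:345,::-1],None,fx=4,fy=4,interpolation=2)
b=cv2.resize(vision.snapshot("scene")[170:290,250:370,::-1],None,fx=4,fy=4,interpolation=2)
c=np.zeros((400,800,3),np.uint8);c[:267,:400]=cv2.resize(a,(400,267));c[:400,400:]=cv2.resize(b,(400,400))
cv2.imwrite("pics/s6.png",cv2.convertScaleAbs(c,alpha=1.3,beta=15))
s=monitor.sense(); print(s["ee_pos"],s["force"],s["q"])
E
```

```text
[ 0.51944741 -0.01934911  0.09686582] [-1.03852695  0.48278728 -1.01087246] [ 12.98548298  16.22275853 -36.89794244 112.03369445  37.22511066
  66.94502056 -33.18546559]
```

View pics/s6.png

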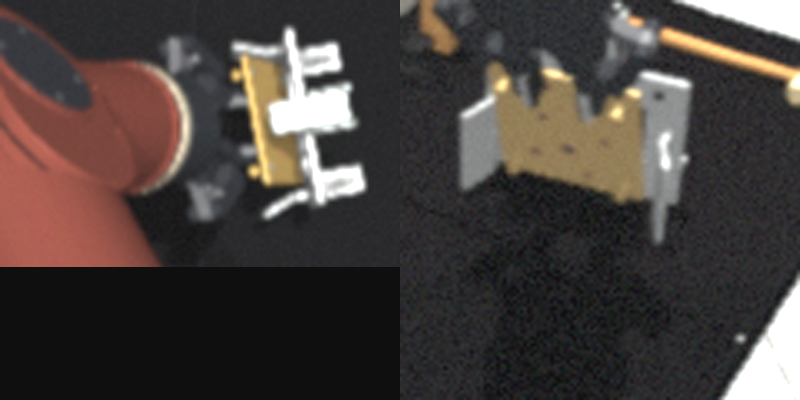

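The plate is at about 72°, with the fingers between its pillars and straddling the catch. Pushing on.

Emit:
move_arm:
  steps: [0.0051,-0.0323,-0.002,0,0,0,30,0.005,-0.0315,-0.004,0,0,0,30,0,0,0,0,0,0,30]

```text
t: 11.28
ee_pos: [0.5226, -0.0394, 0.0951]
tcp_rot: [[0.065, 0.988, 0.138], [-0.418, 0.153, -0.895], [-0.906, 0.001, 0.423]]
force: [0.2, -0.1, -0.8]
gripper_width: 0.0304
```

Emit:
move_arm:
  steps: [0.003,-0.0195,-0.005,0,0,0,30,0.003,-0.0195,-0.005,0,0,0,30,0,0,0,0,0,0,30]

```text
t: 11.65
ee_pos: [0.5241, -0.0511, 0.092]
tcp_rot: [[0.065, 0.988, 0.139], [-0.418, 0.153, -0.895], [-0.906, 0.0, 0.423]]
force: [-0.1, 0.1, -0.3]
gripper_width: 0.0303
```

Emit:
move_arm:
  steps: [0.0016,-0.0099,0,0,0,0,30,0,0,0,0,0,0,30]

```text
t: 11.9
ee_pos: [0.5247, -0.0525, 0.0921]
tcp_rot: [[0.066, 0.988, 0.14], [-0.417, 0.155, -0.896], [-0.906, 0.001, 0.422]]
force: [-0.8, 2.9, -0.2]
gripper_width: 0.03
```

Emit:
move_arm:
  steps: [0.0016,-0.0099,0,0,0,0,30,0,0,0,0,0,0,30]

```text
t: 12.15
ee_pos: [0.5249, -0.0528, 0.092]
tcp_rot: [[0.066, 0.988, 0.142], [-0.415, 0.157, -0.896], [-0.908, 0.001, 0.42]]
force: [-6.1, 13.4, 5.6]
gripper_width: 0.03
```

Emit:
move_arm:
  steps: [0.0016,-0.0099,0,0,0,0,30,0,0,0,0,0,0,30]

```text
t: 12.4
ee_pos: [0.525, -0.053, 0.0919]
tcp_rot: [[0.067, 0.987, 0.144], [-0.412, 0.159, -0.897], [-0.909, 0.001, 0.417]]
force: [-12.5, 22.5, 10.0]
gripper_width: 0.0302
```

```bash
python3 - <<'E'
from station import monitor, vision
import cv2,numpy as np
a=cv2.resize(vision.snapshot("top")[185:265,225:345,::-1],None,fx=4,fy=4,interpolation=2)
b=cv2.resize(vision.snapshot("scene")[170:290,250:370,::-1],None,fx=4,fy=4,interpolation=2)
c=np.zeros((400,800,3),np.uint8);c[:267,:400]=cv2.resize(a,(400,267));c[:400,400:]=cv2.resize(b,(400,400))
cv2.imwrite("pics/s7.png",cv2.convertScaleAbs(c,alpha=1.3,beta=15))
s=monitor.sense(); print(s["ee_pos"],s["force"])
E
```

```text
[ 0.52499851 -0.05300998  0.09193557] [-12.415059    21.76081137  11.14932972]
```

View pics/s7.png

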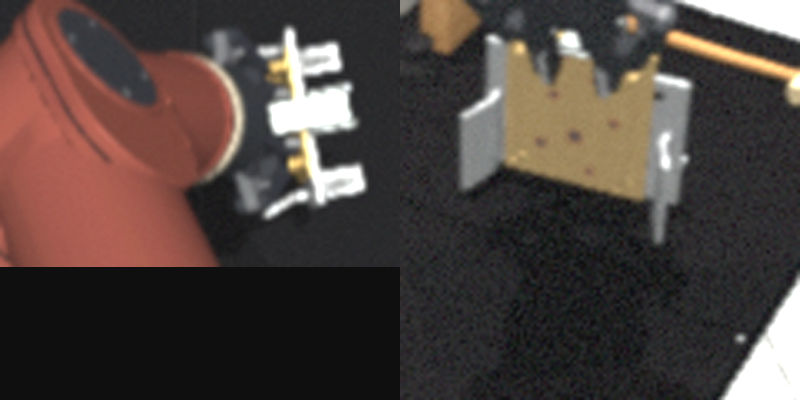

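The plate stands against a rigid stop at about 25 N. I'll back off 12 mm and see whether the catch holds it (picture 9).

Emit:
move_arm:
  steps: [-0.0048,0.0296,0,0,0,0,30,-0.0063,0.0395,0,0,0,0,30,0,0,0,0,0,0,30]

```text
t: 12.88
ee_pos: [0.5227, -0.0374, 0.0922]
tcp_rot: [[0.067, 0.988, 0.141], [-0.417, 0.156, -0.895], [-0.906, 0.001, 0.423]]
force: [1.0, -0.2, 1.9]
gripper_width: 0.0298
```

```bash
python3 - <<'E'
from station import monitor, vision
import cv2,numpy as np
a=cv2.resize(vision.snapshot("top")[185:265,225:345,::-1],None,fx=4,fy=4,interpolation=2)
b=cv2.resize(vision.snapshot("scene")[170:290,250:370,::-1],None,fx=4,fy=4,interpolation=2)
c=np.zeros((400,800,3),np.uint8);c[:267,:400]=cv2.resize(a,(400,267));c[:400,400:]=cv2.resize(b,(400,400))
cv2.imwrite("pics/s8.png",cv2.convertScaleAbs(c,alpha=1.3,beta=15))
s=monitor.sense(); print(s["ee_pos"],s["force"])
E
```

```text
[ 0.52262403 -0.03856618  0.09220908] [-0.16911273 -0.15207673 -0.03850262]
```

View pics/s8.png

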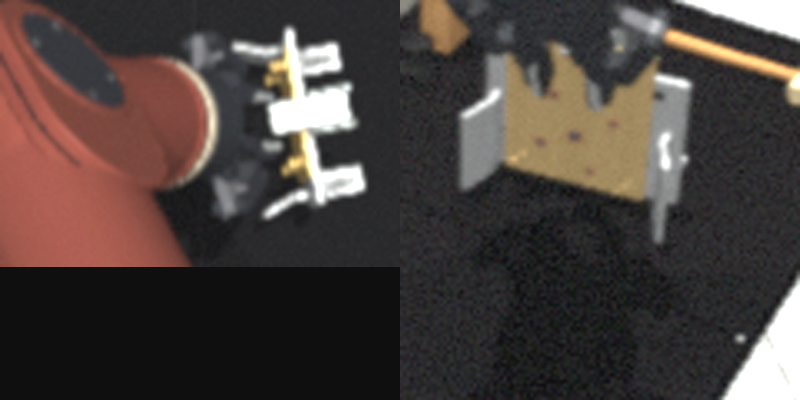

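The plate stayed upright while the fingers drew 15 mm clear, and the force is near 0. I'll retreat fully and check.

Emit:
move_arm:
  steps: [-0.015,0.095,0,0,0,0,30,-0.03,0.18,0.02,0,0,0,30,-0.03,0.15,0.12,0,0,0,30,0,0.1,0.18,0,0,0,30,0,0,0,0,0,0,30]

```text
t: 13.6
ee_pos: [0.5017, 0.1229, 0.1921]
tcp_rot: [[0.073, 0.987, 0.14], [-0.414, 0.158, -0.896], [-0.907, 0.007, 0.421]]
force: [-0.1, 0.1, 0.1]
gripper_width: 0.0302
```

```bash
python3 - <<'E'
from station import monitor, vision
import cv2,numpy as np
A=vision.snapshot("top")[:,:,::-1];B=vision.snapshot("scene")[:,:,::-1]
c=np.zeros((600,800,3),np.uint8);c[:300,:400]=cv2.resize(A[185:245,270:350],(400,300),interpolation=2)
c[:400,400:]=cv2.resize(B[175:255,270:350],(400,400),interpolation=2);c[300:,:400]=cv2.resize(A[120:300,150:430],(400,300))
cv2.imwrite("pics/s9.png",cv2.convertScaleAbs(c,alpha=1.3,beta=15))
s=monitor.sense(); print(s["t"],s["ee_pos"],s["force"])
E
```

```text
13.7 [0.50041451 0.11895776 0.18838785] [ 1.03785639 -1.35770959 -0.56245082]
```

The picture limit is used up, so I'll check numerically. I'll compare the brass-coloured pixels with the predicted outline of an upright plate, and check the catch and bystanders for change.

```bash
python3 - <<'E'
from fit import *
import cv2
B=vision.snapshot("scene")[:,:,::-1].copy();A=vision.snapshot("top")[:,:,::-1].copy()
r=np.array([.5272,-.0637,-1.4135])
def mask(im):
    h=cv2.cvtColor(im,cv2.COLOR_BGR2HSV);return cv2.inRange(h,(12,70,60),(35,255,255))
m=mask(B);m[:185]=0;m[300:]=0;m[:,:268]=0;m[:,345:]=0
c=max(cv2.findContours(cv2.morphologyEx(m,3,np.ones((5,5))),0,1)[0],key=cv2.contourArea)
print("scene box",np.round(cv2.boxPoints(cv2.minAreaRect(c))).tolist(),cv2.contourArea(c))
for lean in (0,5,10):
  a=np.radians(lean)
  print(lean,[proj("scene",tf(r,np.array([-4-np.sin(a)*z,y,np.cos(a)*z])/1e3)).round(1).tolist() for y,z in ((50,116),(-50,116),(-50,0),(50,0))])
  print("  top-edge in top view",[proj("top",tf(r,np.array([-2-np.sin(a)*116,y,np.cos(a)*116])/1e3)).round(1).tolist() for y in (50,-50)])
mt=mask(A);mt[:200]=0;mt[250:]=0;mt[:,:280]=0;mt[:,350:]=0
ys,xs=np.nonzero(mt);print("top brass cols/rows",xs.min(),xs.max(),ys.min(),ys.max(),len(xs))
for x0,x1 in ((200,216),(228,245)):
  k=(ys>=x0)&(ys<x1); print(x0,xs[k].min() if k.any() else None,xs[k].max() if k.any() else None)
A0=cv2.imread("pics/top0.png")
for n,(u,v,w,h) in dict(catch=(304,206,30,20),hammer=(368,195,25,70),stand=(335,145,45,25),pot=(205,150,20,25),block=(175,150,25,25),tweez=(180,225,20,50),driver=(182,178,16,42),bottle=(298,157,15,14),loupe=(318,155,20,18)).items():
  print(n,np.abs(A[v:v+h,u:u+w].astype(int)-A0[v:v+h,u:u+w]).mean().round(1))
# catch shift against first image
g=lambda i:cv2.cvtColor(i[200:230,298:340],cv2.COLOR_BGR2GRAY).astype(np.float32)
t=cv2.cvtColor(A0[207:227,306:332],cv2.COLOR_BGR2GRAY).astype(np.float32)
print("catch match",cv2.minMaxLoc(cv2.matchTemplate(g(A),t,5))[1::2])
E
```

```text
scene box [[280.0, 224.0], [286.0, 180.0], [328.0, 185.0], [322.0, 229.0]] 1405.0
0 [[282.8, 176.8], [327.7, 187.2], [323.4, 229.9], [281.7, 218.9]]
  top-edge in top view [[310.4, 200.3], [318.0, 238.9]]
5 [[281.1, 179.4], [326.3, 190.0], [323.4, 229.9], [281.7, 218.9]]
  top-edge in top view [[306.5, 201.1], [314.0, 239.7]]
10 [[279.3, 182.3], [324.8, 193.1], [323.4, 229.9], [281.7, 218.9]]
  top-edge in top view [[302.6, 201.9], [310.1, 240.4]]
top brass cols/rows 304 317 200 239 164
200 304 313
228 309 317
catch 18.3
hammer 7.2
stand 9.7
pot 5.6
block 9.2
tweez 29.3
driver 19.1
bottle 7.6
loupe 4.5
catch match (0.9799867868423462, (8, 7))
```

Plate and catch agree with upright and latched. The tweezers and screwdriver regions differ, probably from the arm blocking the view, so I'll check them in the scene camera.

```bash
python3 - <<'E'
from station import vision
import cv2,numpy as np
B=vision.snapshot("scene")[:,:,::-1].copy();A=vision.snapshot("top")[:,:,::-1].copy();B0=cv2.imread("pics/scene0.png");A0=cv2.imread("pics/top0.png")
def mt(I,I0,u,v,w,h,m=8):
    r=cv2.matchTemplate(I[v-m:v+h+m,u-m:u+w+m],I0[v:v+h,u:u+w],5);_,s,_,l=cv2.minMaxLoc(r);return round(s,2),l[0]-m,l[1]-m
print("tweez",mt(B,B0,208,322,68,50),mt(A,A0,180,225,20,50),"driver",mt(B,B0,155,295,45,35),mt(A,A0,182,178,16,42))
print("catch scene",mt(B,B0,296,165,26,24),"hammer",mt(B,B0,330,175,50,28))
for n,(u,v) in dict(tw=(180,225),dr=(182,178)).items():
    p=A[v:v+42,u:u+18];print(n,"reddish px (arm)",int(((p[:,:,2].astype(int)-p[:,:,1])>50).sum()))
E
```

```text
tweez (0.96, 0, 0) (0.2, 0, -2) driver (1.0, 0, 0) (0.85, 0, -2)
catch scene (0.79, 1, 0) hammer (1.0, 0, 0)
tw reddish px (arm) 3
dr reddish px (arm) 27
```

```bash
python3 -c "
from station import monitor,job
s=monitor.sense();print(s['t'],s['force'],abs(s['dq']).max());print(job.finish_job())"
```

```text
13.9 [-0.31013108  0.32610053  0.43403367] 0.2143358413063004
the job is handed in; nothing more can be done
None
```

I slid the plate square against the foot of the panel and tipped it up on that edge. The fingertips stayed under its head and straddled the catch. I pressed it home at about 25 N, then drew the arm well clear and handed in at t = 13.9 s. `finish_job` gives no verdict.

**Plate:** the last camera checks show it upright, best matching zero lean (roughly 2° resolution). It did not move when the fingers backed off, and the force on the tool was near zero.

**Catch:** the top view matches its rest position (0.98, no shift). The scene-camera match was weaker (0.79, 1 px shift), because the plate now stands behind it. I saw no clear snap in the force readings, so I infer it latched from the plate staying up. The cameras cannot resolve the 0.04 rad limit.

**Bystanders:**
- **Hammer, tweezers and screwdriver:** the scene camera shows no shift.
- **Tweezers and screwdriver in the top view:** the match there was poor (0.20 and 0.85). I put this down to the arm blocking the view.
- **The other five:** I only compared these by pixel difference in the top view, which was small.

I did not view the last picture, because the 12-picture limit was already used up. The final checks were therefore numerical only.

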